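# Shut and lock the centrifuge

## Robot

A 6-joint arm with a two-finger parallel gripper is mounted at the origin on the work surface. World frame = base frame: x ahead of the robot, y to its left, z up, the work surface at z = 0. Lengths are in m, angles in rad, forces in N, time in s.
With the tool pointing down it reaches from about 0.25 to 0.775 m from the base axis. Payload 4 kg.
Tool frame: the origin (TCP) lies midway between the tips of the shut fingers; the grasp point (between the pads) lies 19 mm behind it; z points along the fingers, y is the line along which they close (so a half turn about z gives the same grasp; the last joint's range is limited). The gripper opens to 94 mm and grips with 3 to 60 N. Pads are 16 mm wide; open, the fingers measure 119 mm over their backs; the gripper's body (75 mm by 177 mm) begins 78 mm behind the grasp point.
Start: joints at [-1.408, 0.087, 1.371, -0, 1.684, -0.103], TCP at [0.144, -0.531, 0.206] pointing down, gripper open.
Joint ranges: [-3.1, 3.1], [-0.76, 2.03], [0.27, 2.55], [-1.08, 4.22], [0.17, 2.65], [-2.57, 2.57]. Speed limits (rad/s): [2.79, 2.79, 3.14, 3.14, 3.14, 3.14].

## Interface

Orientations are given as [roll, pitch, yaw] about the fixed x, y, z axes, in that order (R = Rz(yaw) Ry(pitch) Rx(roll)).
In Python, from bench import robot gives the robot as it stands.
- The arm moves only by the tool servo_tool, never from a script. Its argument "moves" is a list of rows, each a list of 5 numbers: the shift along the tool's x, y, z in units of 25 mm (1.0 is 25 mm), then the turn about the tool's z in units of 6 degrees (1.0 is 6 degrees), then the closure, from 0 (fully open) to 1 (shut). In form: [[dx, dy, dz, yaw, gripper], ...]. A call has 1 to 10 rows; each row is the pose to reach, as a shift and turn from the pose commanded when the call began, along the tool's axes at that moment; what a row does not reach only later rows make up. A row lasts 1/12 s, in which the tool goes at most 41.7 mm and 7.16 degrees, less where a joint would pass 70% of its speed; a pose out of reach is approached as far as the arm can. A call with a gripper value outside its range is refused whole. The fingers move at their own pace and stop on an object; the grip force is fixed at half the most. Time passes only in rows, so rows that repeat a pose let the fingers close. It gives the time, the measured TCP pose, the force, the opening and the grip force at its end, in the units of the state.
- robot.get_obs(): the state, without advancing time (a new reading comes with each control period).
- robot.snapshot(name): name is "side" or "top"; returns a dict with "image" (400x640x3 uint8, blue, green, red), "fx", "fy", "cx", "cy" (pixels), "k1" (the pictures are not rectified: a ray, as slopes to the right and down, at radius r is drawn at 1 + k1 r^2 times it, then the intrinsics apply), "eye" and "orientation" of the camera in the world. Camera axes: x right, y down, z forward; pixel columns grow to the right and rows downward; lengths in m; the calibration is good to about 2 mm. A picture is of the moment at which its call begins. There is no depth.
- robot.close_job(): hands the job in; it is judged then, once.
The state is a dict: "time": time; "joint_positions": joint angles; "qvel": joint speeds; "joint_torque": joint torques, N m; "tool_pos": TCP position; "ee_rot": TCP orientation; "wrist_force": force on the tool from outside, world axes, zero at the start; "wrist_torque": the same for the moment, N m; "width": finger opening in m; "finger_force": force on a finger pad.
Only numpy, scipy, OpenCV 4.12 (cv2) and the standard library are available. Lean on these libraries where they do the work, as an engineer would, in place of code of your own. Each camera call takes 0.05 s, during which the arm holds its last target. There are 200 camera calls.

## Task

The lid of the benchtop centrifuge stands ajar: press it fully shut with the fingertips, and only then push the two steel catch levers on its front deck, in either order, over towards the lid past their dead point until each snaps into lock. Only press and push: lift nothing, do not swing the lid wide open, and leave the jar on the deck and everything else on the bench where it stands.

Things in the scene. Friction and masses are not known exactly. Their poses are not given: they have to be found in the camera images.
- centrifuge: white benchtop centrifuge, 280 mm deep and wide, fixed to the bench. Origin: centre of its underside, on the bench; x points from its front (control panel, levers) to its back (lid hinge), y to the left as seen from the robot, z up. Its flat front deck, 120 mm high, runs from x = -125 to -63 mm; a jar stands on it between the levers
- lid (a joint): white lid slab, 190 (x) by 240 (y) by 25 mm, hinged along y at its back lower edge, (125, 0, 122) mm in the centrifuge's frame. Opening angle, rad: 0 = shut; starts at 0.3 to 0.55, front edge raised. Friction hinge: stays at any angle, takes 1 to 5 N pressed down near its middle. Shut, its top is 147 mm above the bench, its front edge at x = -65 mm
- lid_top (a point): middle of the lid's top face, 95 mm from the hinge line along the lid; its x axis runs along the lid towards the hinge, z is the outward normal
- catch_left (a joint): turn of the left lever, rad: 0 = open, leaning back to the robot 0.5 from upright (as at the start); dead point about 1.1; 2.07 = locked, level over the lid, underside 4 mm above it. A spring drives it from the dead point: let go before, it flies back to 0; past it, it snaps to 2.07. 0.4 N m moves it off its stop (6 N near the tip), then less. Push it away from the robot and down.
- catch_left_tip (a point): middle of the free end of the left steel catch lever (as seen from the robot), 75 mm from its pivot. Lever 8 mm thick, 20 mm wide, with a paddle 34 mm wide over the last 30 mm; it stands on the deck before the lid. Its pivot axis runs along the centrifuge's y through x = -85, y = 80, z = 155 mm in the centrifuge's frame
- catch_right (a joint): turn of the right lever, rad: 0 = open, leaning back to the robot 0.5 from upright (as at the start); dead point about 1.1; 2.07 = locked, level over the lid, underside 4 mm above it. A spring drives it from the dead point: let go before, it flies back to 0; past it, it snaps to 2.07. 0.4 N m moves it off its stop (6 N near the tip), then less. Push it away from the robot and down.
- catch_right_tip (a point): middle of the free end of the right steel catch lever (as seen from the robot), 75 mm from its pivot. Lever 8 mm thick, 20 mm wide, with a paddle 34 mm wide over the last 30 mm; it stands on the deck before the lid. Its pivot axis runs along the centrifuge's y through x = -85, y = -80, z = 155 mm in the centrifuge's frame
- specimen_jar: small clear-plastic jar with white cap, 28 mm wide, 34 mm tall, loose on the centrifuge's front deck between the levers; origin under its centre; to be left alone
- reagent_bottle: amber glass bottle, 60 mm wide, 140 mm tall, beside the centrifuge; origin under its centre; to be left alone
- tube_rack: blue rack with capped tubes, 160 by 60 mm, 90 mm tall, beside the centrifuge; origin under its centre; to be left alone
- tip_box: pipette-tip box, 120 by 85 mm, 75 mm tall; origin under its centre; to be left alone
- beaker: glass beaker, 70 mm wide, 85 mm tall; origin under its centre; to be left alone
- pipette: white pipette lying flat, about 270 mm long, 24 mm thick; origin under its body, tip towards its +x; to be left alone

How it is judged:
On the way, in this order (a step that is already met when the one before it is completed fails the run):
1. the lid is shut while both catches still stand open (value of joint lid below 0.04 rad and value of joint each of catch_left, catch_right below 0.9 rad), for 0.2 s.
2. both catches have snapped into lock over the shut lid (value of joint each of catch_left, catch_right above 1.95 rad and value of joint lid below 0.04 rad), for 0.2 s.
At the end, for the whole second after the job is handed in: lid shut (joint under 0.04 rad), both catches locked (joints over 1.95 rad) and at rest, and every loose thing within 25 mm of where it stood (all of step 2 and velocity of joint each of catch_left, catch_right, lid below 0.1 rad/s and distance of each of specimen_jar, reagent_bottle, tube_rack, tip_box, beaker, pipette from where it was at the start of the episode below 0.025 m); the robot touches nothing.
It fails at once if a catch pushed past its dead point while the lid is open (value of joint lid above 0.06 rad and value of joint any of catch_left, catch_right above 1.15 rad).
It fails at once if the lid swung wide open (value of joint lid above 0.62 rad).
It fails at once if a loose thing on the deck or bench moved, lifted or knocked over (distance of any of specimen_jar, reagent_bottle, tube_rack, tip_box, beaker, pipette from where it was at the start of the episode above 0.025 m or angle between any of specimen_jar, reagent_bottle, tube_rack, tip_box, beaker, pipette's own z axis and vertical above 0.4 rad).
It also fails if it takes over 58 s, if anything falls off the work surface, if the arm or the gripper's body presses on something with over 40 N, if the wrist force passes 120 N, or if a joint passes its speed limit or range.

## Working session

There is one attempt and no reset: what is moved stays moved. The work goes in short steps, Python scripts to look and compute and a tool call to move; the robot and the scene stay as the last step left them, time stands still between calls to the robot, and variables do not carry over. Pictures are saved under pics/ and viewed, at most 10 in all, crops included, and the job is handed in when it is done.

Besides the shell and the picture viewer there is one more tool, called after ">>>" as name(argument=value, ...), one argument or row to a line, values as JSON. servo_tool: Moves the arm, as the interface text tells. Its arguments: {"type":"object","properties":{"moves":{"type":"array"}},"required":["moves"]}

```bash
mkdir -p pics
cat > h.py <<'E'
import numpy as np, cv2
from bench import robot
from scipy.spatial.transform import Rotation as R
def rot(o):
    o=np.array(o,float)
    if o.shape==(3,3): return o
    return R.from_euler('xyz',o).as_matrix() if o.size==3 else R.from_quat(o).as_matrix()
def ray(s,u,v):
    K=np.array([[s['fx'],0,s['cx']],[0,s['fy'],s['cy']],[0,0,1.]])
    p=cv2.undistortPoints(np.array([[[u,v]]],float),K,np.array([s['k1'],0,0,0,0.]))[0,0]
    return np.array(s['eye']),rot(s['orientation'])@np.array([p[0],p[1],1])
def onz(s,u,v,z):
    e,d=ray(s,u,v); return e+d*(z-e[2])/d[2]
def tri(s1,p1,s2,p2):
    e,d=ray(s1,*p1); f,g=ray(s2,*p2)
    a=np.linalg.lstsq(np.c_[d,-g],f-e,rcond=None)[0]
    return (e+a[0]*d+f+a[1]*g)/2, np.linalg.norm(e+a[0]*d-f-a[1]*g)
E
python3 - <<'E'
from h import *
import pickle
S={}
for n in ('top','side'):
    s=robot.snapshot(n);S[n]=s;cv2.imwrite(f'pics/{n}0.png',s['image'])
    print(n,{k:np.round(v,4).tolist() for k,v in s.items() if k!='image'})
pickle.dump(S,open('s0.pkl','wb'))
o=robot.get_obs();print(o)
E
```

```text
top {'fx': 467.4403, 'fy': 467.4403, 'cx': 321.2982, 'cy': 199.0402, 'k1': -0.0986, 'eye': [0.3127, -0.0, 1.5862], 'orientation': [-2.9767, 0.0068, -1.5434]}
side {'fx': 511.2944, 'fy': 511.2944, 'cx': 315.3703, 'cy': 202.2221, 'k1': -0.1318, 'eye': [-0.0507, 0.8165, 1.2741], 'orientation': [-2.3935, -0.0112, -2.4882]}
{'time': 0.1, 'joint_positions': array([-1.40808802e+00,  8.78843630e-02,  1.37207043e+00, -1.98947013e-05,
        1.68362045e+00, -1.03080336e-01]), 'qvel': array([ 4.67074755e-04, -1.35946050e-06, -3.57640752e-03, -4.51534551e-04,
       -2.11175455e-03,  3.82178544e-04]), 'joint_torque': array([ 1.91250299e-03, -3.41253269e+01, -3.03302014e+01,  7.19972025e-02,
        3.04574682e-02, -9.75577336e-05]), 'tool_pos': array([ 0.14438778, -0.53019915,  0.20443603]), 'ee_rot': array([-3.13961856e+00, -1.84336279e-04,  2.65786242e-01]), 'wrist_force': array([0.74390994, 0.44153374, 0.37437462]), 'wrist_torque': array([-0.05801525, -0.01545561, -0.01243396]), 'finger_force': 0.0, 'width': 0.0939405670021556}
```

View pics/top0.png

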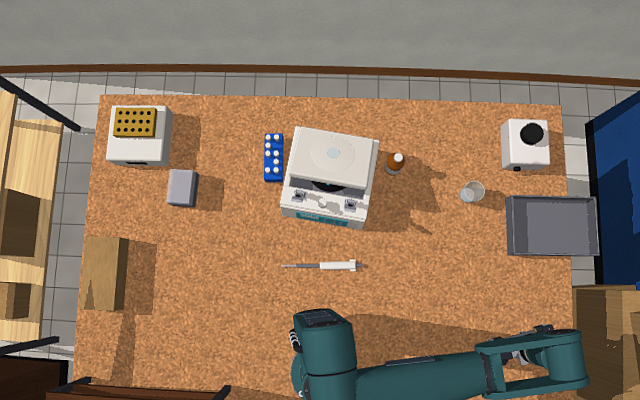

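View pics/side0.png

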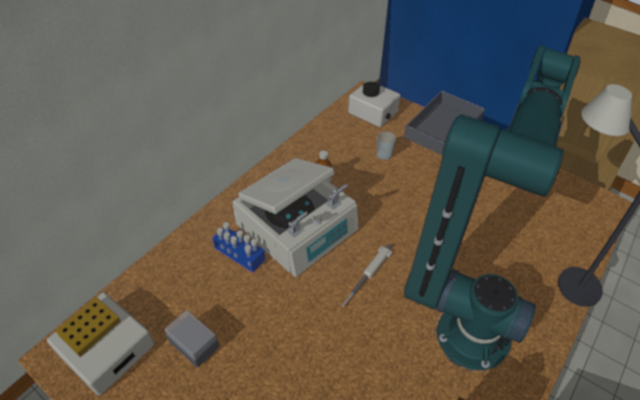

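Top view: the centrifuge is around (328,178), with levers at about (298,195) and (350,205) and the bottle at (395,162). The side view agrees. Next I enlarge crops of both.

Run:
```python
from h import *
import pickle
S=pickle.load(open('s0.pkl','rb'))
a=S['top']['image'][110:240,260:420]; b=S['side']['image'][150:280,220:380]
cv2.imwrite('pics/c1.png',cv2.resize(a,None,fx=5,fy=4.6,interpolation=cv2.INTER_CUBIC)[:600] if 0 else cv2.resize(a,None,fx=4.5,fy=4.5,interpolation=cv2.INTER_CUBIC))
cv2.imwrite('pics/c2.png',cv2.resize(b,None,fx=4.5,fy=4.5,interpolation=cv2.INTER_CUBIC))
```

```text
(no output)
```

View pics/c1.png

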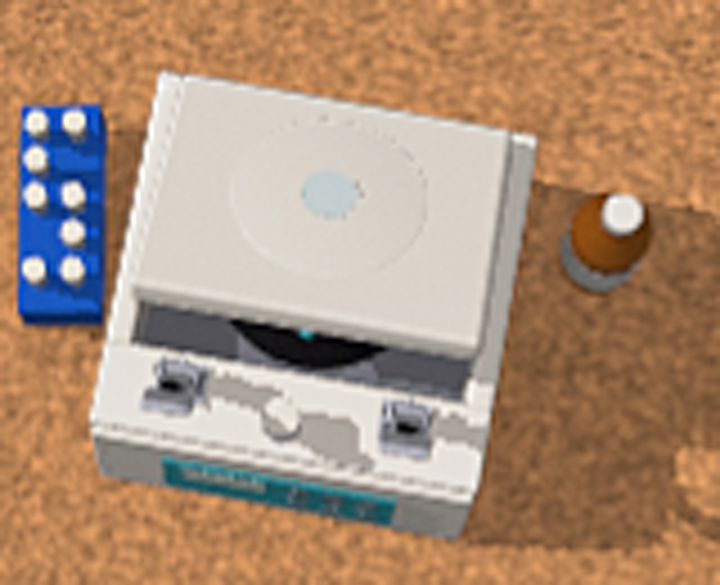

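View pics/c2.png

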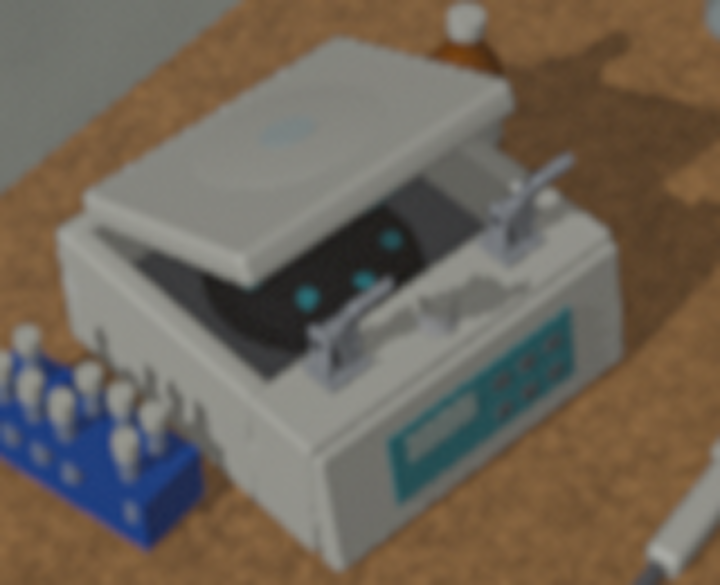

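Crops (×4.5), deck front corners: top view (92,430) and (475,497), side view (315,455) and (612,240). Back corners in the top view are (163,73) and (535,138). The lever paddles are visible in both views.

Run:
```python
from h import *
import pickle
S=pickle.load(open('s0.pkl','rb'))
t=lambda x,y:(260+(x+.5)/4.5-.5,110+(y+.5)/4.5-.5)
d=lambda x,y:(220+(x+.5)/4.5-.5,150+(y+.5)/4.5-.5)
T,D=S['top'],S['side']
f=lambda a:np.round(a,4)
for n,p in dict(FL=(92,430),FR=(475,497),BL=(163,73),BR=(535,138)).items(): print(n,f(onz(T,*t(*p),.12)))
for n,p in dict(FL=(315,455),FR=(612,240)).items(): print('side',n,f(onz(D,*d(*p),.12)))
for n,p in dict(bFL=(97,475),bFR=(462,537)).items(): print(n,f(onz(T,*t(*p),0)))
for n,p in dict(bFL=(340,568),bFR=(622,355)).items(): print('side',n,f(onz(D,*d(*p),0)))
for n,p,q in (('lidFL',(136,290),(247,262)),('lidFR',(480,345),(512,88)),('lidBL',(180,75),(90,198)),('label',(331,193),(289,130)),('tipL',(168,404),(388,285)),('tipR',(405,442),(568,158)),('jar',(282,415),(438,310))):
  print(n,*map(f,tri(T,t(*p),D,d(*q))))
print('jar',f(onz(T,*t(282,415),.154)))
print('bottle',f(onz(T,*t(622,213),.14)))
```

```text
FL [0.5332 0.1471 0.12  ]
FR [ 0.4927 -0.1236  0.12  ]
BL [0.7971 0.1067 0.12  ]
BR [ 0.755  -0.1641  0.12  ]
side FL [0.5337 0.1519 0.12  ]
side FR [ 0.4906 -0.1158  0.12  ]
bFL [0.5167 0.1539 0.    ]
bFR [ 0.4767 -0.1243  0.    ]
side bFL [0.5212 0.146  0.    ]
side bFR [ 0.4771 -0.1236  0.    ]
lidFL [0.616  0.1131 0.2107] 0.0022
lidFR [ 0.5831 -0.1189  0.2071] 0.0025
lidBL [0.7852 0.0912 0.1437] 0.0062
label [ 0.6937 -0.017   0.179 ] 0.0007
tipL [0.5322 0.0855 0.2248] 0.0083
tipR [ 0.5096 -0.0709  0.2253] 0.0113
jar [0.5449 0.0125 0.1255] 0.0035
jar [0.542 0.013 0.154]
bottle [ 0.6956 -0.224   0.14  ]
```

Pose estimate: centrifuge origin at about (0.637, -0.0075) with yaw -0.15 rad. The lid angle is about 0.35. I raise the tool, shut the fingers, turn 4 units and head above the lid.

>>> servo_tool(
  moves=[
    [0,0,-1.3,1,1],
    [0,0,-2.6,2,1],
    [1.2,-0.76,-2.6,3,1],
    [2.4,-1.5,-2.6,4,1],
    [3.6,-2.3,-2.6,4,1],
    [4.8,-3.0,-2.6,4,1],
    [6.0,-3.8,-2.6,4,1],
    [7.2,-4.6,-2.6,4,1],
    [8.4,-5.3,-2.6,4,1],
    [9.7,-6.1,-2.6,4,1],
  ],
)

```text
time: 0.93
tool_pos: [0.3389, -0.3185, 0.2701]
ee_rot: [-3.142, 0.0, -0.154]
wrist_force: [0.4, -1.7, 0.2]
width: 0.0308
finger_force: 0.0
```

```bash
cat >> h.py <<'E'
A=-.15; X=np.array([np.cos(A),np.sin(A),0]); Y=np.array([-np.sin(A),np.cos(A),0]); O=np.array([.637,-.0075,0])
def go(x,y,z):
    "units to centrifuge-frame point (mm) from measured pose"
    o=robot.get_obs(); M=rot(o['ee_rot']); p=O+(x*X+y*Y)/1e3+[0,0,z/1e3]
    q=o['tool_pos']-O
    print('t',o['time'],'cf mm',np.round([q@X*1e3,q@Y*1e3,q[2]*1e3],1),'rpy',np.round(o['ee_rot'],3),'F',np.round(o['wrist_force'],1),'shift',np.round(M.T@(p-o['tool_pos'])/.025,2),'turn',round(float((o['ee_rot'][2]-A)/np.radians(6)),2))
E
python3 -c "
from h import *
go(-10,0,270)"
```

```text
t 0.9333 cf mm [-248.3 -352.1  270.1] rpy [-3.142  0.    -0.154] F [ 0.4 -1.7  0.2] shift [  9.47 -14.12  -0.  ] turn -0.04
```

>>> servo_tool(
  moves=[
    [0.9,-1.4,0,0,1],
    [1.8,-2.8,0,0,1],
    [2.8,-4.2,0,0,1],
    [3.7,-5.6,0,0,1],
    [4.7,-7.0,0,0,1],
    [5.6,-8.4,0,0,1],
    [6.6,-9.8,0,0,1],
    [7.6,-11.2,0,0,1],
    [8.5,-12.7,0,0,1],
    [9.5,-14.1,0,0,1],
  ],
)

```text
time: 1.77
tool_pos: [0.6216, -0.0118, 0.2698]
ee_rot: [3.141, 0.001, -0.153]
wrist_force: [0.6, -1.2, 0.2]
width: 0.0006
finger_force: 0.0
```

```bash
python3 -c "
from h import *
go(-10,0,152)"
```

```text
t 1.7667 cf mm [-14.6  -6.6 269.8] rpy [ 3.141e+00  1.000e-03 -1.530e-01] F [ 0.6 -1.2  0.2] shift [ 0.19 -0.26  4.71] turn -0.02
```

>>> servo_tool(
  moves=[
    [0,0,0.7,0,1],
    [0,0,1.4,0,1],
    [0,0,2.0,0,1],
    [0,0,2.4,0,1],
    [0,0,2.8,0,1],
    [0,0,3.2,0,1],
    [0,0,3.6,0,1],
    [0,0,4.0,0,1],
    [0,0,4.4,0,1],
    [0,0,4.7,0,1],
  ],
)

```text
time: 2.6
tool_pos: [0.6204, -0.0141, 0.1517]
ee_rot: [3.141, 0.001, -0.153]
wrist_force: [-2.5, -0.1, 2.9]
width: 0.0004
finger_force: 1.2
```

>>> servo_tool(
  moves=[
    [0,0,0.06,0,1],
    [0,0,0.12,0,1],
    [0,0,0.18,0,1],
    [0,0,0.2,0,1],
    [0,0,0.2,0,1],
  ],
)

```text
time: 3.02
tool_pos: [0.6213, -0.014, 0.1483]
ee_rot: [3.142, -0.001, -0.153]
wrist_force: [-0.5, -0.7, 1.0]
width: 0.0003
finger_force: 0.3
```

>>> servo_tool(
  moves=[
    [0,0,0.06,0,1],
    [0,0,0.12,0,1],
    [0,0,0.16,0,1],
    [0,0,0.16,0,1],
  ],
)

```text
time: 3.35
tool_pos: [0.6214, -0.014, 0.1472]
ee_rot: [3.142, -0.003, -0.153]
wrist_force: [-4.6, 0.6, 9.3]
width: 0.0003
finger_force: 4.9
```

```bash
python3 -c "
from h import *
go(-150,80,250)
s=robot.snapshot('side');cv2.imwrite('pics/s1.png',cv2.resize(s['image'][130:290,200:400],None,fx=3.5,fy=3.5,interpolation=cv2.INTER_CUBIC))"
```

```text
t 3.35 cf mm [-14.5  -8.7 147.2] rpy [ 3.142e+00 -3.000e-03 -1.530e-01] F [-4.6  0.6  9.3] shift [-5.42 -3.53 -4.13] turn -0.03
```

View pics/s1.png

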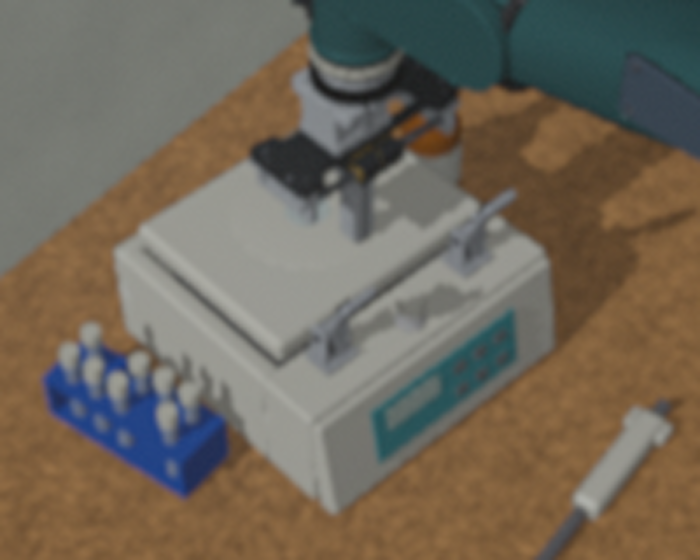

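The lid is flat shut at (300,240) in the crop, and both levers still stand open. I lift clear and move to the robot side of the left lever.

>>> servo_tool(
  moves=[
    [0,0,-1.5,0,1],
    [0,0,-3.0,0,1],
    [0,0,-4.5,0,1],
    [0,0,-4.9,0,1],
    [-1.2,-0.7,-4.9,0,1],
    [-2.4,-1.5,-4.9,0,1],
    [-3.6,-2.3,-4.9,0,1],
    [-4.8,-3.0,-4.9,0,1],
    [-5.8,-3.6,-4.9,0,1],
    [-5.8,-3.6,-4.9,0,1],
  ],
)

```text
time: 4.23
tool_pos: [0.4884, 0.1002, 0.2671]
ee_rot: [-3.14, -0.001, -0.148]
wrist_force: [0.3, 0.5, 0.3]
width: 0.0003
finger_force: 0.0
```

```bash
python3 -c "
from h import *
go(-158,80,195)"
```

```text
t 4.2333 cf mm [-163.    84.3  267.1] rpy [-3.14e+00 -1.00e-03 -1.48e-01] F [0.3 0.5 0.3] shift [0.2  0.18 2.88] turn 0.01
```

>>> servo_tool(
  moves=[
    [0,0.1,1.0,0,1],
    [0,0.15,2.0,0,1],
    [0,0.15,2.9,0,1],
    [0,0.15,2.9,0,1],
    [0.4,0.15,2.9,0,1],
    [0.8,0.15,2.9,0,1],
    [1.2,0.15,2.9,0,1],
    [1.5,0.15,2.9,0,1],
    [1.8,0.15,2.9,0,1],
    [2.1,0.15,2.9,0,1],
  ],
)

```text
time: 5.07
tool_pos: [0.5429, 0.0857, 0.197]
ee_rot: [-3.141, 0.001, -0.153]
wrist_force: [-6.6, 1.5, 6.4]
width: 0.0004
finger_force: 3.6
```

>>> servo_tool(
  moves=[
    [0.3,0,0,0,1],
    [0.6,0,0,0,1],
    [0.9,0,0,0,1],
    [1.2,0,0,0,1],
    [1.5,0,0,0,1],
    [1.8,0,0,0,1],
    [2.1,0,0,0,1],
    [2.4,0,0,0,1],
    [2.4,0,0,0,1],
  ],
)

```text
time: 5.82
tool_pos: [0.604, 0.0757, 0.1941]
ee_rot: [3.142, -0.002, -0.154]
wrist_force: [-0.7, -1.2, 0.5]
width: 0.0006
finger_force: 0.0
```

```bash
python3 -c "
from h import *
go(-158,80,195)
s=robot.snapshot('side');cv2.imwrite('pics/s2.png',cv2.resize(s['image'][130:290,200:400],None,fx=3.5,fy=3.5,interpolation=cv2.INTER_CUBIC))"
```

```text
t 5.8167 cf mm [-45.   77.3 194.1] rpy [ 3.142e+00 -2.000e-03 -1.540e-01] F [-0.7 -1.2  0.5] shift [-4.52 -0.09 -0.05] turn -0.04
```

View pics/s2.png

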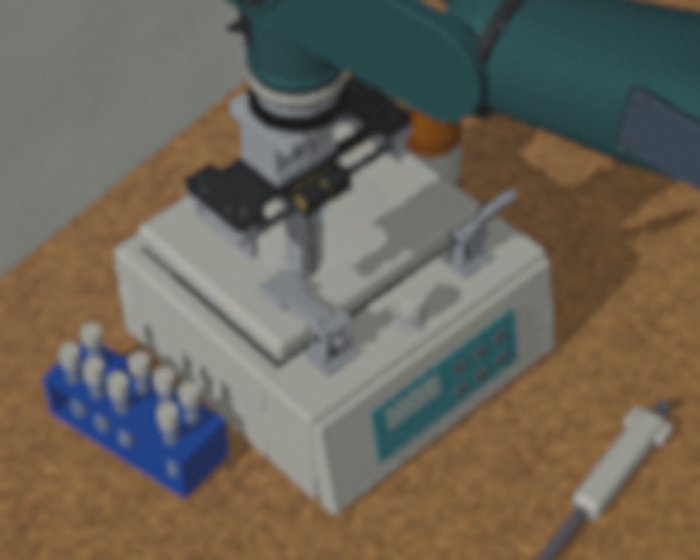

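The left lever lies level over the lid at (290,295). Now the right lever, at (485,215).

>>> servo_tool(
  moves=[
    [0,0,-1.5,0,1],
    [0,0,-2.9,0,1],
    [-1.0,0.9,-2.9,0,1],
    [-2.0,1.9,-2.9,0,1],
    [-3.0,2.9,-2.9,0,1],
    [-4.0,3.9,-2.9,0,1],
    [-4.7,4.9,-2.9,0,1],
    [-4.7,6.1,-2.9,0,1],
    [-4.7,6.3,-2.9,0,1],
    [-4.7,6.3,-2.9,0,1],
  ],
)

```text
time: 6.7
tool_pos: [0.4614, -0.0627, 0.267]
ee_rot: [3.141, -0.001, -0.156]
wrist_force: [0.5, 0.9, -0.5]
width: 0.0005
finger_force: 0.0
```

```bash
python3 -c "
from h import *
go(-163,-80,195)"
```

```text
t 6.7 cf mm [-165.4  -80.8  267. ] rpy [ 3.141e+00 -1.000e-03 -1.560e-01] F [ 0.5  0.9 -0.5] shift [ 0.09 -0.03  2.88] turn -0.06
```

>>> servo_tool(
  moves=[
    [0,0,1.0,0,1],
    [0,0,2.0,0,1],
    [0,0,2.9,0,1],
    [0,0,2.9,0,1],
    [0.4,0,2.9,0,1],
    [0.8,0,2.9,0,1],
    [1.2,0,2.9,0,1],
    [1.5,0,2.9,0,1],
    [1.8,0,2.9,0,1],
    [2.1,0,2.9,0,1],
  ],
)

```text
time: 7.53
tool_pos: [0.5132, -0.0693, 0.1966]
ee_rot: [3.141, 0.003, -0.153]
wrist_force: [-8.8, 1.1, 6.2]
width: 0.0003
finger_force: 4.1
```

>>> servo_tool(
  moves=[
    [0.3,0,0,0,1],
    [0.6,0,0,0,1],
    [0.9,0,0,0,1],
    [1.2,0,0,0,1],
    [1.5,0,0,0,1],
    [1.8,0,0,0,1],
    [2.1,0,0,0,1],
    [2.5,0,0,0,1],
    [2.5,0,0,0,1],
  ],
)

```text
time: 8.28
tool_pos: [0.5781, -0.0795, 0.1944]
ee_rot: [3.141, -0.003, -0.153]
wrist_force: [-1.2, 0.1, -0.2]
width: 0.0001
finger_force: 0.0
```

>>> servo_tool(
  moves=[
    [0,0,-1.4,0,1],
    [0,0,-2.8,0,1],
    [0,0,-4.0,0,1],
    [0,0,-4.0,0,1],
    [0,0,-4.0,0,1],
  ],
)

```text
time: 8.7
tool_pos: [0.5769, -0.0793, 0.2976]
ee_rot: [3.141, -0.008, -0.153]
wrist_force: [-0.2, -0.5, -0.9]
width: 0.0011
finger_force: 0.0
```

```bash
python3 -c "
from h import *
go(0,0,250)
s=robot.snapshot('side');cv2.imwrite('pics/s3.png',cv2.resize(s['image'][130:290,200:400],None,fx=3.5,fy=3.5,interpolation=cv2.INTER_CUBIC))"
```

```text
t 8.7 cf mm [-48.7 -80.  297.6] rpy [ 3.141 -0.008 -0.153] F [-0.2 -0.5 -0.9] shift [ 1.92 -3.21  1.92] turn -0.03
```

View pics/s3.png

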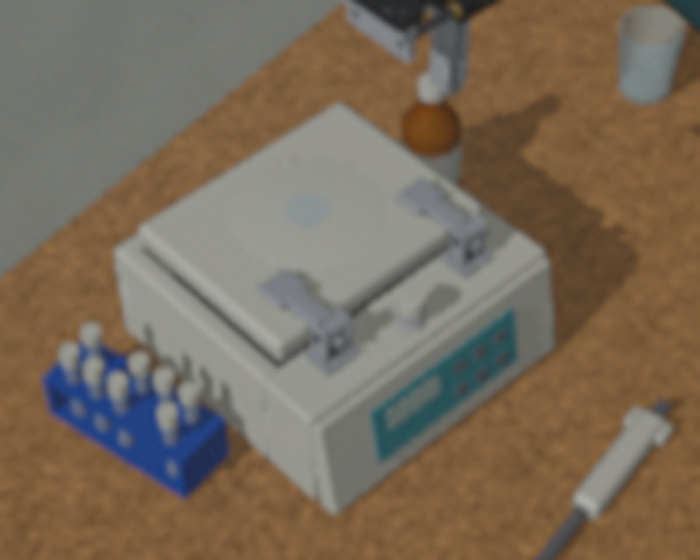

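Both levers lie flat over the shut lid, at (290,295) and (435,205). The jar stands untouched at (410,310), and the arm is clear.

```bash
python3 -c "
from bench import robot
print(robot.close_job())"
```

```text
the job is handed in; nothing more can be done
None
```

I pressed the lid shut, then pushed the left and right catches over until each snapped into lock. The last picture shows both level over the lid, the jar in place and the arm clear. I handed the job in at about 8.7 s; the hand-in returned no verdict.

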